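Vent the cooled steriliser and slacken its lid clamp one turn

TASK

The small portable steam steriliser has cooled down and is to be made ready for opening. First open its vent by pushing the flat vent lever at its side round as far as it goes, until it lies in line with the vent nozzle; only then slacken the lid clamp by pushing the hand wheel on top anticlockwise (seen from above) by its upright handle through exactly one full turn, so that the handle is back where it started. Push gently with the fingertips, grip nothing, and leave the things that stand around where they are.

Things in the scene. Friction and masses are not known exactly. Their poses are not given: they have to be found in the camera images.
- steriliser: Round steel pressure pot, fixed. Origin: centre of its underside; z up. Gauge on its -x wall, to 120 mm out. Lid 194 mm across, top 140 mm high. A steel bridge crosses the lid along the diagonal +x+y, 226 mm long, 165 mm high; carrying handles on the other diagonal, 124 mm out, 97 mm high. On its -y side a brass vent cock, 122 mm out, with a nozzle pointing along +x, 130 mm high.
- vent_lever (a joint): Vent lever's angle (rad) about the vertical through vent_pivot, anticlockwise from above: 0 = shut, pointing straight out from the pot (its -y), across the nozzle; 1.57 = fully open at its stop, in line with the nozzle (the pot's +x). Starts near 0. It stays where it is left; about 1.5 N near its end moves it.
- vent_pivot (a point): Point on the axis of the vent lever at half its height, 147 mm above the worktop, 122 mm out from the pot's axis on its -y side. Fixed to the pot.
- vent_lever_tip (a point): Centre of the vent lever's rounded end, 56 mm from the pivot, at half height. The lever is a flat steel bar on edge, 5 mm thick, 12 mm high (141 to 153 mm above the worktop), its end 15 mm across. Below it is only air; below its open position the nozzle, 11 mm lower.
- handwheel (a joint): Hand wheel's angle (rad), grows anticlockwise from above (slackening; the wheel rises 4 mm a turn). Its start value differs from run to run (0 to 2.6); one full turn adds 6.283. It has no spring and stays where it is left; about 2.5 N at the handle moves it.
- wheel_hub (a point): On the wheel's vertical axis at the height of the middle of its rim (180 to 187 mm above the worktop). Three-spoke dark metal wheel, rim centre line 60 mm from the axis, rim 12 mm thick (top 6 mm above this point); the hub's nut rises 16 mm above this point, 15 mm across.
- wheel_handle: The wheel's only handle: an upright black round grip on the rim at the end of one spoke, 60 mm from the wheel's axis, 15 to 20 mm thick, top 55 mm above the middle of the rim. Its origin lies on its axis, 31 mm above the middle of the rim.
- timer: Bystander, loose: white square timer lying flat, 64 x 60 x 19 mm, left of the pot. Origin: centre of its underside.
- forceps: Bystander, loose: steel forceps lying flat, 134 x 17 x 8 mm, at the front edge right of the pot. Origin: centre of its underside, x along it.
- specimen_cup: Bystander, loose: specimen cup with screw lid, 62 mm across, 72 mm high, behind the pot to the left. Origin: centre of its underside.
- gel: Bystander, loose: bottle of hand gel, 34 x 50 x 123 mm, behind the pot. Origin: centre of its underside.

How it is judged:
On the way, in this order (a step that is already met when the one before it is completed fails the run):
1. the vent lever is pushed fully open, in line with the nozzle (value of joint vent_lever above 1.42 rad), for 0.1 s.
2. the wheel has come about half-way round, with a finger pushing its handle (distance of wheel_handle from where it was at the start of the episode above 0.1 m and contact force between the fingers and wheel_handle above 0.3 N).
At the end, for the whole second after the job is handed in: The vent lever stands open within 0.15 rad of its stop, and the hand wheel is at rest one full turn anticlockwise from where it stood: its handle is within 17 mm of its first place (about 15 degrees either way) (value of joint vent_lever above 1.42 rad and value of joint handwheel between 5.5 and 9.6 rad and distance of wheel_handle from where it was at the start of the episode below 0.017 m and velocity of joint handwheel between -0.05 and 0.05 rad/s); the robot touches nothing.
It fails at once if the wheel is turned while the vent is not open (distance of wheel_handle from where it was at the start of the episode above 0.015 m and value of joint vent_lever below 1.35 rad).
It fails at once if the wheel or its handle is gripped or forced (over 36 N from the fingers) (contact force between the fingers and handwheel above 36 N).
It fails at once if the vent lever is gripped or forced (over 36 N from the fingers) (contact force between the fingers and vent_lever above 36 N).
It fails at once if one of the things standing around is moved (distance of any of timer, forceps, specimen_cup, gel from where it was at the start of the episode above 0.02 m).
It also fails if it takes over 64 s, if anything falls off the work surface, if the arm or the gripper's body presses on something with over 40 N, if the wrist force passes 120 N, or if a joint passes its speed limit or range.

ROBOT

A 7-joint arm with a two-finger parallel gripper is mounted at the origin on a cart in front of the work surface, level with it; the furniture and walls round the work are solid. World frame = base frame: x ahead of the robot, y to its left, z up, the work surface at z = 0. Lengths are in m, angles in rad, forces in N, time in s.
With the tool pointing down it reaches from about 0.425 to 0.925 m from the base axis. Payload 6.8 kg.
Tool frame: the origin (TCP) lies midway between the tips of the shut fingers; the grasp point (between the pads) lies r.grasp_offset behind it (r.grasp_offset is the distance from the TCP to the grasp point, in m); z points along the fingers, y is the direction in which the jaws open and shut (so a half turn about z gives the same grasp; the last joint's range is limited). The gripper opens to 85 mm and grips with 20 to 120 N. Pads are 22 mm wide; open, the fingers measure 114 mm over their backs; the gripper's body (76 mm by 85 mm) begins 54 mm behind the grasp point. The pads swing forward as they close: fully open they stand 13 mm farther back than shut.
Start: joints at [0.996, 0.477, 0.022, 1.555, -0.011, 1.109, -0.083], TCP at [0.304, -0.603, 0.231] pointing down, gripper open.
Joint ranges: [-2.96, 2.96], [-0.34, 2.1], [-1.41, 1.46], [0.24, 2.44], [-1.37, 4.51], [0.17, 1.92], [-2.96, 2.96]. Speed limits (rad/s): [2.39, 2.39, 3.14, 3.14, 3.14, 3.14, 3.14].

INTERFACE

Orientations are given as a rotation vector (axis times angle).
In Python, from bench import r gives the robot as it stands. The module is installed in compiled form; this text tells all that it offers.
- The arm moves only by the tool send_rows, never from a script. Its argument "moves" is one flat list of numbers, 4 for each row, row after row: the shift along the tool's x, y, z in mm, then the turn about the tool's z in degrees. A call has 1 to 8 rows; each row is the pose to reach, as a shift and turn from the pose commanded when the call began, along the tool's axes at that moment; what a row does not reach only later rows make up. A row lasts 1/8 s, in which the tool goes at most 62.5 mm and 10.7 degrees, less where a joint would pass 70% of its speed; a pose out of reach is approached as far as the arm can. A call with a gripper value outside its range is refused whole. "hand" is the closure, from 0 (fully open) to 1 (shut), set as the call begins (left out, the last holds). The fingers move at their own pace and stop on an object; "newtons" is the grip in N (left out, the last holds). Time passes only in rows, so rows that repeat a pose let the fingers close. It gives the time, the measured TCP pose, the force and the opening at its end, in the units of the state.
- r.get_obs(): the state, without advancing time (a new reading comes with each control period).
- r.grab_frame(name): name is "scene" or "top" or "wrist"; returns a dict with "img" (384x512x3 uint8, red, green, blue), "mtx" (3x3 intrinsics, pixels), "world_to_cam" (4x4, takes a point from world to camera coordinates). Camera axes: x right, y up, looking along -z (the intrinsics and any distortion apply to the point x, -y, -z); pixel columns grow to the right and rows downward; lengths in m; the calibration is good to about 2 mm. A picture is of the moment at which its call begins. There is no depth.
- r.hand_in(): hands the job in, once; it reports no verdict.
The state is a dict: "clock": time; "joints": joint angles; "qvel": joint speeds; "tau": joint torques, N m; "tcp_pos": TCP position; "orientation": TCP orientation; "contact_force": force on the tool from outside, world axes, zero at the start; "moment": the same for the moment, N m; "grip_width": finger opening in m.
Only numpy, scipy, OpenCV 4.12 (cv2) and the standard library are available. Lean on these libraries where they do the work, as an engineer would, in place of code of your own. Each camera call takes 0.05 s, during which the arm holds its last target.

## Working session

There is one attempt and no reset: what is moved stays moved. The work goes in short steps, Python scripts to look and compute and a tool call to move; the robot and the scene stay as the last step left them, time stands still between calls to the robot, and variables do not carry over. Pictures are saved under pics/ and viewed, and the job is handed in when it is done.

Besides the shell and the picture viewer there is one more tool, called after "Call:" by a JSON object that holds its "name" and its "arguments", one argument or row to a line. send_rows: Moves the arm, as the interface text tells. Its arguments: {"type":"object","properties":{"moves":{"type":"array"},"hand":{"type":"number"},"newtons":{"type":"number"}},"required":["moves"]}

```bash
mkdir -p pics; ls; cat > h.py <<'E'
import numpy as np, cv2
from bench import r
def save(n,tag):
    f=r.grab_frame(n); cv2.imwrite(f'pics/{tag}.png',f['img'][:,:,::-1]); np.savez(f'pics/{tag}.npz',**f); return f
def ray(f,u,v):
    K=np.array(f['mtx']);W=np.array(f['world_to_cam']);R=W[:3,:3];c=-R.T@W[:3,3]
    p=np.linalg.inv(K)@[u,v,1]; return c,R.T@np.array([p[0],-p[1],-p[2]])
def onz(f,u,v,z):
    c,d=ray(f,u,v); return c+d*(z-c[2])/d[2]
def proj(f,P):
    W=np.array(f['world_to_cam']);p=W[:3,:3]@np.array(P)+W[:3,3];q=np.array(f['mtx'])@[p[0],-p[1],-p[2]];return q[:2]/q[2]
E
python3 - <<'E'
from h import *
for n in ['scene','top','wrist']:
    f=save(n,n+'0'); print(n,list(f.keys()),ray(f,256,192))
print(r.get_obs(),r.grasp_offset)
E
```

```text
pics
scene ['img', 'mtx', 'world_to_cam'] (array([ 0.99709124, -0.26701631,  0.93204182]), array([-0.41915007,  0.48112648, -0.77018138]))
top ['img', 'mtx', 'world_to_cam'] (array([0.3282355 , 0.18221977, 1.33107334]), array([ 0.21921077, -0.00567565, -0.97591787]))
wrist ['img', 'mtx', 'world_to_cam'] (array([ 0.36505486, -0.57351517,  0.37202622]), array([-0.2449864 , -0.10261373, -0.96423016]))
{'clock': 0.15, 'joints': array([ 0.99590952,  0.47764779,  0.02233533,  1.5561853 , -0.01146888,
        1.10931653, -0.08309792]), 'qvel': array([-3.62736067e-05, -1.30740263e-03,  1.30607535e-03, -4.24080525e-03,
       -1.92991704e-03, -5.93928524e-04,  6.36638275e-04]), 'tau': array([ 2.70500517e-03, -5.96927154e+01,  1.61018383e+00, -2.81491059e+01,
        1.26765869e-02,  6.56605902e-03,  1.66227625e-05]), 'tcp_pos': array([ 0.30355564, -0.60239216,  0.23054015]), 'orientation': array([-3.05507948e+00, -7.26342150e-01,  7.05536814e-04]), 'contact_force': array([0.07194353, 0.39982282, 0.16318437]), 'moment': array([-0.0059546 , -0.01652503, -0.02825253]), 'grip_width': 0.08539277313635156} 0.0187
```

View pics/scene0.png

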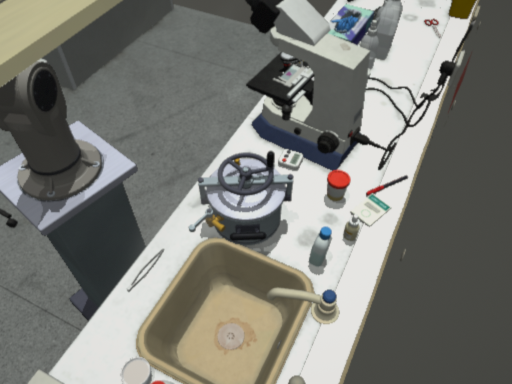

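View pics/top0.png

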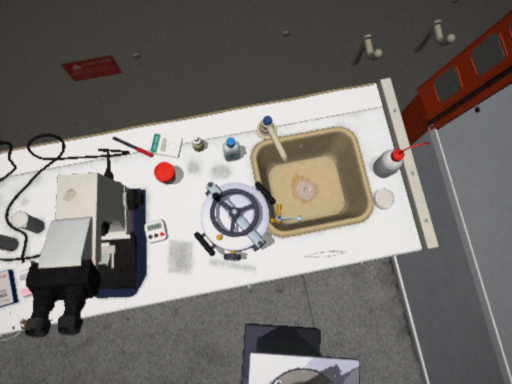

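```bash
python3 - <<'E'
from h import *
a=cv2.imread('pics/scene0.png')[140:260,180:310]; cv2.imwrite('pics/s0c.png',cv2.resize(a,None,fx=5,fy=5,interpolation=cv2.INTER_CUBIC)[:600])
a=cv2.imread('pics/top0.png')[165:275,180:320]; cv2.imwrite('pics/t0c.png',cv2.resize(a,None,fx=5,fy=5,interpolation=cv2.INTER_CUBIC))
E
```

```text
(no output)
```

View pics/s0c.png

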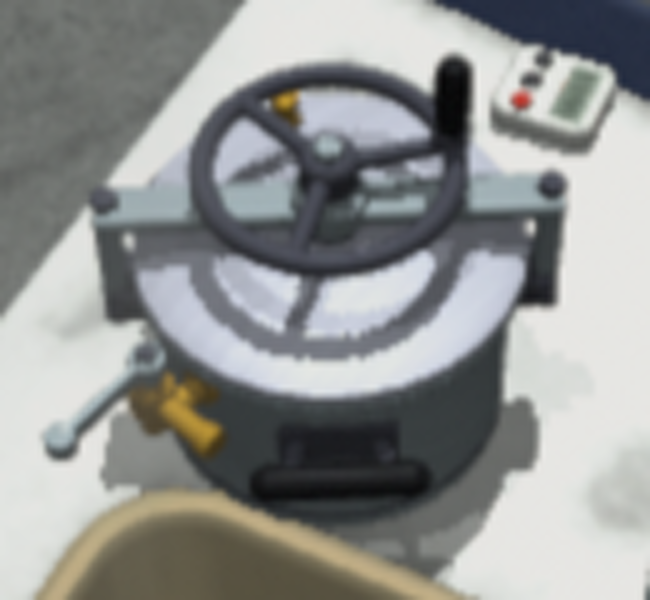

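View pics/t0c.png

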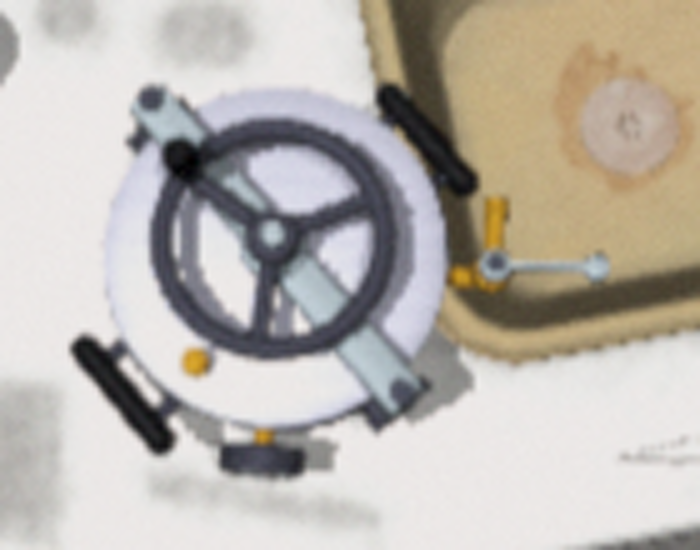

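View pics/wrist0.png

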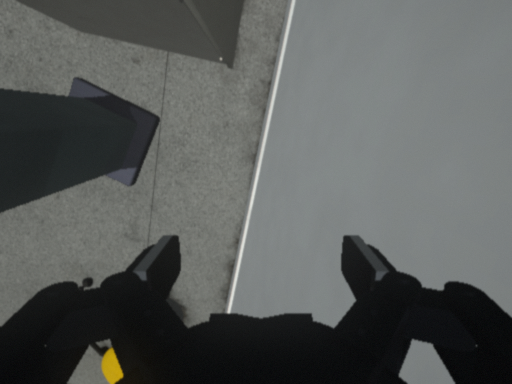

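```bash
python3 - <<'E'
from h import *
S=dict(np.load('pics/scene0.npz'));T=dict(np.load('pics/top0.npz'))
for n,t,s,z in [('nut',(234.4,212.4),(246.4,168.5),.1995),('htop',(216.2,196.6),(271,153),.238),('piv',(278.8,217.4),(209.4,211),.153),('tip',(299.4,218.6),(192.4,227.8),.153),('gauge',(232,256.5),(239,161),.1)]:
    c1,d1=ray(T,*t);c2,d2=ray(S,*s);d1/=np.linalg.norm(d1);d2/=np.linalg.norm(d2)
    k=np.linalg.lstsq(np.c_[d1,-d2],c2-c1,rcond=None)[0];p=c1+k[0]*d1;q=c2+k[1]*d2
    print(n,(p+q)/2,np.linalg.norm(p-q),onz(T,*t,z),onz(S,*s,z))
f=lambda u,v,z:onz(T,u,v,z)
print('timer',f(156,231,.019),'forc',f(325,254,.005),'cup',f(165,172,.07),'gel',f(232,143,.12))
print('sink',f(252,160,0),f(262,232,0))
E
```

```text
nut [0.52736452 0.23224631 0.18979689] 0.0070363587102841565 [0.52344449 0.22909188 0.1995    ] [0.53533662 0.22874101 0.1995    ]
htop [0.55976469 0.28106494 0.22562678] 0.007243522149945853 [0.55476576 0.27721132 0.238     ] [0.56924203 0.27467864 0.238     ]
piv [0.5273611  0.10910923 0.1479444 ] 0.0025074098111416425 [0.52577875 0.10840837 0.153     ] [0.53107583 0.10772625 0.153     ]
tip [0.52908524 0.05250341 0.14325883] 0.004240001842861928 [0.52625268 0.05183058 0.153     ] [0.53604027 0.05029031 0.153     ]
gauge [0.43609654 0.25639912 0.12662552] 0.07089413596895675 [0.41453414 0.23071212 0.1       ] [0.43970713 0.30310866 0.1       ]
timer [0.48144654 0.46976044 0.019     ] forc [ 0.44764944 -0.04681235  0.005     ] cup [0.65446409 0.4512804  0.07      ] gel [0.74208946 0.25449888 0.12      ]
sink [0.73069016 0.19381056 0.        ] [0.50250062 0.14806451 0.        ]
```

```bash
cat >> h.py <<'E'
from scipy.spatial.transform import Rotation as Ro
def psi(o): 
    x=Ro.from_rotvec(o['orientation']).as_matrix()[:,0]; return np.degrees(np.arctan2(x[1],x[0]))
def rel(targets,o=None):
    """targets: rows of world x,y,z,yaw(deg) -> tool mm/deg"""
    o=o or r.get_obs(); M=Ro.from_rotvec(o['orientation']).as_matrix(); out=[]
    for t in targets:
        s=M.T@(np.array(t[:3])-o['tcp_pos'])*1000
        dy=(psi(o)-t[3]); out+=[round(s[0]),round(s[1]),round(s[2]),round(dy,1)]
    return out
def st():
    o=r.get_obs(); print('t',round(o['clock'],2),'tcp',o['tcp_pos'].round(4),'psi',round(psi(o),1),'F',o['contact_force'].round(1),'w',round(o['grip_width'],4),'q',o['joints'].round(2)); return o
E
python3 - <<'E'
from h import *
o=st(); a=np.r_[o['tcp_pos'],psi(o)]; b=np.array([.49,.10,.40,0])
print([rel([a+(b-a)*k])for k in(.25,.5,.75,1)])
E
```

```text
t 0.15 tcp [ 0.3036 -0.6024  0.2305] psi 26.7 F [0.1 0.4 0.2] w 0.0854 q [ 1.    0.48  0.02  1.56 -0.01  1.11 -0.08]
[[121, -136, -42, np.float64(6.7)], [241, -272, -84, np.float64(13.4)], [362, -408, -127, np.float64(20.1)], [483, -544, -169, np.float64(26.7)]]
```

Call:
{"name": "send_rows", "arguments": {
  "moves": [30,-34,-30,2,70,-80,-60,4,110,-125,-80,6,150,-170,-100,9,190,-215,-110,11,230,-260,-120,14,270,-305,-130,16,310,-350,-140,18],
  "hand": 1,
  "newtons": 20
}}

```text
clock: 1.15
tcp_pos: [0.4228, -0.15, 0.3715]
orientation: [3.132, 0.237, 0.0]
contact_force: [0.7, 0.1, -0.6]
grip_width: -0.0002
```

```bash
python3 - <<'E'
from h import *
o=st(); print(rel([[.49,.10,.40,0]]))
E
```

```text
t 1.15 tcp [ 0.4228 -0.15    0.3715] psi 8.7 F [ 0.7  0.1 -0.6] w -0.0002 q [ 0.46 -0.   -0.25  1.85 -0.    1.29 -1.21]
[104, -237, -29, np.float64(8.7)]
```

Call:
{"name": "send_rows", "arguments": {
  "moves": [20,-45,-8,2,40,-90,-15,4,60,-135,-20,5,80,-180,-25,7,104,-237,-29,9,104,-237,-29,9]
}}

```text
clock: 1.9
tcp_pos: [0.4893, 0.1035, 0.4002]
orientation: [-3.139, -0.007, 0.0]
contact_force: [-0.1, -1.0, -0.8]
grip_width: -0.0003
```

```bash
python3 - <<'E'
from h import *
o=st(); f=save('wrist','w1'); save('scene','s1'); print(proj(f,o['tcp_pos']))
E
```

```text
t 1.9 tcp [0.4893 0.1035 0.4002] psi 0.2 F [-0.1 -1.  -0.8] w -0.0003 q [ 0.15  0.1  -0.52  1.69  0.05  1.36 -1.94]
[257.98819748 242.017114  ]
```

View pics/w1.png

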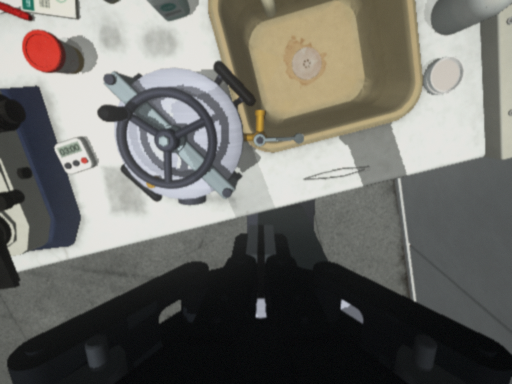

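```bash
python3 - <<'E'
from h import *
a=cv2.imread('pics/w1.png')[55:215,90:320]; cv2.imwrite('pics/w1c.png',cv2.resize(a,None,fx=3.4,fy=3.4,interpolation=cv2.INTER_CUBIC))
E
```

```text
(no output)
```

View pics/w1c.png

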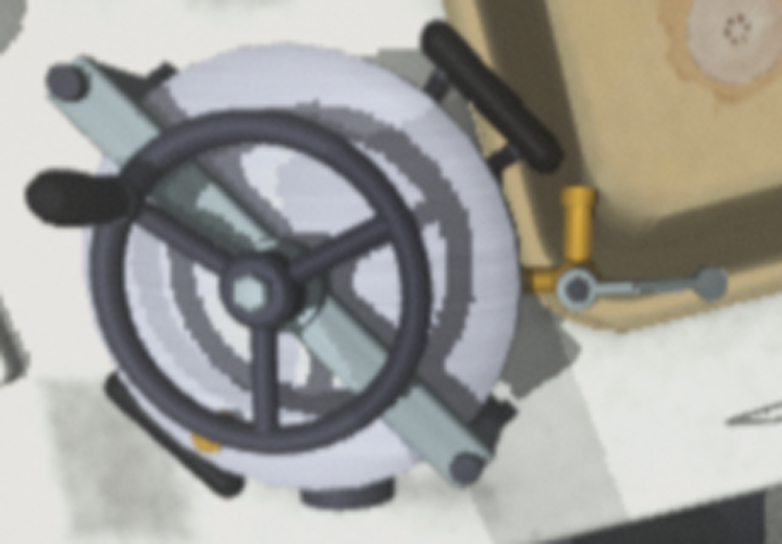

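```bash
python3 - <<'E'
from h import *
f=dict(np.load('pics/w1.npz'))
g=lambda u,v,z:onz(f,(u+.5)/3.4-.5+90,(v+.5)/3.4-.5+55,z).round(4)
print('rim',g(261,281.5,.1835),'nut',g(249,293,.1995),'piv',g(577,289,.153),'tip',g(711,284,.153),'htop',g(48,196,.238),'hbase',g(126,196,.190))
print('bridge',g(68,83,.165),g(467,468,.165))
S=dict(np.load('pics/s1.npz'));T=dict(np.load('pics/top0.npz'))
for F,n in((S,'s'),(T,'t')):print(n,proj(F,[.527,.229,.1995]),proj(F,[.527,.109,.153]))
a=cv2.imread('pics/s1.png')[140:260,180:310]; cv2.imwrite('pics/s1c.png',cv2.resize(a,None,fx=5,fy=5,interpolation=cv2.INTER_CUBIC)[:600])
E
```

```text
rim [0.5327 0.2255 0.1835] nut [0.5296 0.2248 0.1995] piv [0.528  0.1045 0.153 ] tip [0.5303 0.0488 0.153 ] htop [0.5629 0.2721 0.238 ] hbase [0.5638 0.2702 0.19  ]
bridge [0.6055 0.2991 0.165 ] [0.4537 0.151  0.165 ]
s [243.80564602 166.67970566] [208.5313165  209.71471965]
t [234.53334169 211.07985083] [278.60815902 216.94721983]
```

Call:
{"name": "send_rows", "arguments": {
  "moves": [6,40,40,0,6,40,90,0,6,40,140,0,6,40,190,0,6,40,235,0,6,40,262,0,6,40,262,0]
}}

```text
clock: 2.88
tcp_pos: [0.4936, 0.0558, 0.1363]
orientation: [3.14, -0.01, -0.007]
contact_force: [0.2, 0.3, 0.4]
grip_width: 0.0001
```

```bash
python3 - <<'E'
from h import *
o=st(); f=save('wrist','w2');S=save('scene','s2')
a=S['img'][140:260,170:300,::-1]; b=cv2.resize(a,None,fx=4.5,fy=4.5,interpolation=cv2.INTER_CUBIC)
cv2.imwrite('pics/s2c.png',b)
E
```

```text
t 2.88 tcp [0.4936 0.0558 0.1363] psi -0.4 F [0.2 0.3 0.4] w 0.0001 q [ 0.15  0.35 -0.46  2.04  0.21  0.81 -2.01]
```

View pics/w2.png

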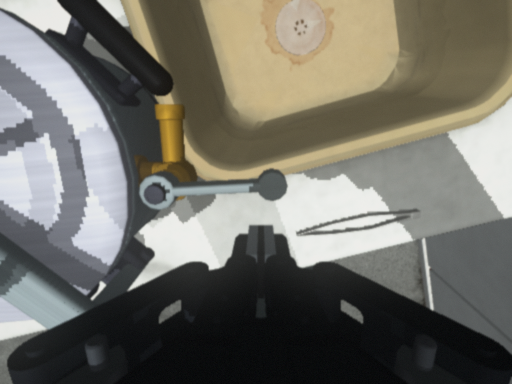

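View pics/s2c.png

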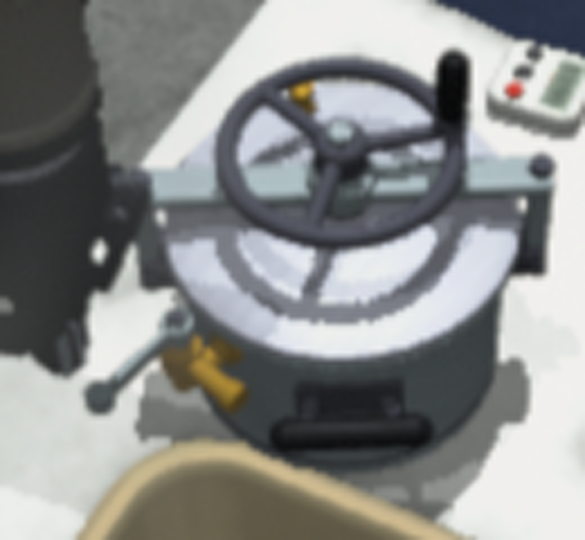

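```bash
python3 - <<'E'
from h import *
o=st()
f=dict(np.load('pics/w2.npz')); g=lambda u,v,z:onz(f,u,v,z).round(4)
print(f['mtx'],g(159,190,.153),g(270,184,.153),proj(f,o['tcp_pos']))
print(g(243,240,.137),g(275,240,.137),g(250,226,.137))
E
```

```text
t 2.98 tcp [0.4958 0.057  0.1389] psi -0.3 F [-0.6 -1.5 -0. ] w 0.0001 q [ 0.15  0.35 -0.46  2.03  0.21  0.81 -2.01]
[[269.97384045   0.         260.51782451]
 [  0.         269.97384045 192.74838833]
 [  0.           0.           1.        ]] [0.5293 0.1027 0.153 ] [0.5319 0.0496 0.153 ] [255.77678654 240.45667966]
[0.4952 0.0643 0.137 ] [0.4951 0.0461 0.137 ] [0.5038 0.0602 0.137 ]
```

```bash
python3 - <<'E'
from h import *
o=r.get_obs()
P=np.array([.529,.1065]);T=[]
for a in range(-10,91,8):
    t=np.radians(a);u=np.array([np.sin(t),-np.cos(t)]);n=np.array([np.cos(t),np.sin(t)])
    q=P+.044*u-.016*n;T.append([*q,.139,a]); print(a,q.round(4),rel([T[-1]],o))
E
```

```text
-10 [0.5056 0.0659] [10, -9, 0, np.float64(9.7)]
-2 [0.5115 0.0631] [16, -6, 0, np.float64(1.7)]
6 [0.5177 0.0611] [22, -4, 0, np.float64(-6.3)]
14 [0.5241 0.0599] [28, -3, 0, np.float64(-14.3)]
22 [0.5306 0.0597] [35, -3, 0, np.float64(-22.3)]
30 [0.5371 0.0604] [41, -4, 0, np.float64(-30.3)]
38 [0.5435 0.062 ] [48, -5, 0, np.float64(-38.3)]
46 [0.5495 0.0644] [54, -8, 0, np.float64(-46.3)]
54 [0.5552 0.0677] [59, -11, 0, np.float64(-54.3)]
62 [0.5603 0.0717] [64, -15, 0, np.float64(-62.3)]
70 [0.5649 0.0764] [69, -20, 0, np.float64(-70.3)]
78 [0.5687 0.0817] [73, -25, 0, np.float64(-78.3)]
86 [0.5718 0.0875] [76, -31, 0, np.float64(-86.3)]
```

Call:
{"name": "send_rows", "arguments": {
  "moves": [6,-6,0,2,11,-6,0,1,16,-6,0,0,22,-4,0,-6,28,-3,0,-14,35,-3,0,-22,41,-4,0,-30,41,-4,0,-30]
}}

```text
clock: 3.98
tcp_pos: [0.5368, 0.062, 0.1384]
orientation: [-3.036, -0.805, -0.001]
contact_force: [1.0, -0.4, -0.3]
grip_width: 0.0
```

```bash
python3 - <<'E'
from h import *
o=st(); f=save('wrist','w3')
E
```

```text
t 3.98 tcp [0.5368 0.062  0.1384] psi 29.7 F [ 1.  -0.4 -0.3] w 0.0 q [ 0.22  0.43 -0.56  1.94  0.29  0.86 -1.55]
```

View pics/w3.png

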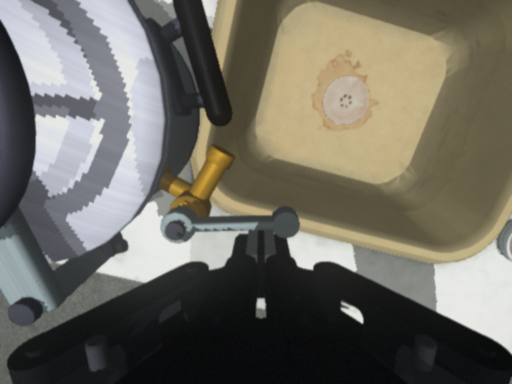

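```bash
python3 - <<'E'
from h import *
o=r.get_obs()
f=dict(np.load('pics/w3.npz')); a,b=onz(f,177,228,.153),onz(f,285,221,.153);print(a,b,np.degrees(np.arctan2(b[0]-a[0],a[1]-b[1])))
P=np.array([.529,.1065]);T=[]
for a in range(38,91,7):
    t=np.radians(a);u=np.array([np.sin(t),-np.cos(t)]);n=np.array([np.cos(t),np.sin(t)])
    q=P+.044*u-.016*n;T.append([*q,.139,a]); print(a,q.round(4),rel([T[-1]],o))
E
```

```text
[0.52879017 0.10416096 0.153     ] [0.55917502 0.0586182  0.153     ] 33.71010646828648
38 [0.5435 0.062 ] [6, 3, -1, np.float64(-8.4)]
45 [0.5488 0.0641] [12, 4, -1, np.float64(-15.4)]
52 [0.5538 0.0668] [17, 4, -1, np.float64(-22.4)]
59 [0.5585 0.0701] [23, 4, -1, np.float64(-29.4)]
66 [0.5627 0.074 ] [29, 2, -1, np.float64(-36.4)]
73 [0.5664 0.0783] [34, 0, -1, np.float64(-43.4)]
80 [0.5696 0.0831] [39, -2, -1, np.float64(-50.4)]
87 [0.5721 0.0882] [44, -5, -1, np.float64(-57.4)]
```

Call:
{"name": "send_rows", "arguments": {
  "moves": [6,3,0,-8,12,4,0,-15,17,4,0,-22,23,4,0,-29,29,2,0,-36,34,0,0,-43,37,-1,0,-47,37,-1,0,-47]
}}

```text
clock: 5.03
tcp_pos: [0.5662, 0.0812, 0.1377]
orientation: [-2.463, -1.948, 0.005]
contact_force: [-4.5, 0.4, 0.8]
grip_width: 0.0001
```

```bash
python3 - <<'E'
from h import *
o=st(); f=save('wrist','w4')
E
```

```text
t 5.03 tcp [0.5662 0.0812 0.1377] psi 76.7 F [-4.5  0.4  0.8] w 0.0001 q [ 0.31  0.52 -0.73  1.85  0.43  0.94 -0.85]
```

View pics/w4.png

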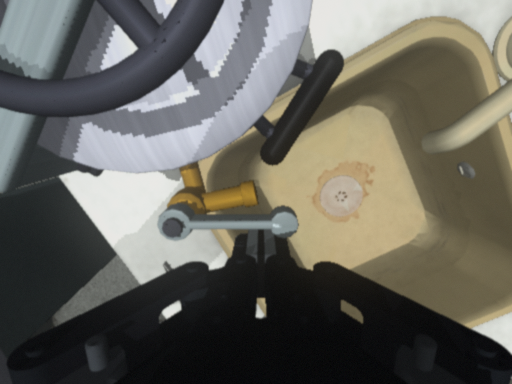

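```bash
python3 - <<'E'
from h import *
f=dict(np.load('pics/w4.npz')); a,b=onz(f,173,222,.153),onz(f,285,221,.153);print(a,b,np.degrees(np.arctan2(b[0]-a[0],a[1]-b[1])))
o=st()
E
```

```text
[0.52856667 0.1067409  0.153     ] [0.58330217 0.09443097 0.153     ] 77.32515258314625
t 5.08 tcp [0.5663 0.081  0.1377] psi 76.7 F [-3.9 -0.3  1.5] w -0.0001 q [ 0.31  0.52 -0.73  1.85  0.43  0.93 -0.85]
```

Call:
{"name": "send_rows", "arguments": {
  "moves": [2,0,0,-3,4,0,0,-6,4,0,0,-6]
}}

```text
clock: 5.45
tcp_pos: [0.5683, 0.0843, 0.1378]
orientation: [-2.36, -2.074, 0.003]
contact_force: [-2.3, -0.9, -0.0]
grip_width: 0.0002
```

```bash
python3 - <<'E'
from h import *
o=st(); o=st();f=save('wrist','w5');o=st()
E
```

```text
t 5.45 tcp [0.5683 0.0843 0.1378] psi 82.6 F [-2.3 -0.9 -0. ] w 0.0002 q [ 0.32  0.53 -0.75  1.85  0.44  0.94 -0.77]
t 5.45 tcp [0.5683 0.0843 0.1378] psi 82.6 F [-2.3 -0.9 -0. ] w 0.0002 q [ 0.32  0.53 -0.75  1.85  0.44  0.94 -0.77]
t 5.5 tcp [0.5683 0.0843 0.1378] psi 82.6 F [-1.9 -0.6 -0. ] w 0.0002 q [ 0.32  0.53 -0.75  1.85  0.44  0.94 -0.77]
```

View pics/w5.png

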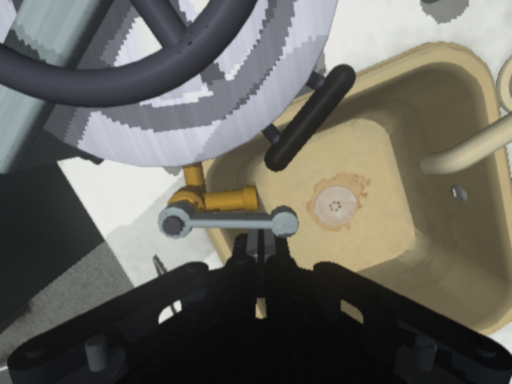

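Call:
{"name": "send_rows", "arguments": {
  "moves": [2,0,0,-2,3,0,0,-4,3,0,0,-4]
}}

```text
clock: 5.88
tcp_pos: [0.5695, 0.0879, 0.138]
orientation: [2.283, 2.158, 0.0]
contact_force: [-0.7, -0.4, -0.3]
grip_width: -0.0002
```

```bash
python3 - <<'E'
from h import *
o=st()
E
```

```text
t 5.88 tcp [0.5695 0.0879 0.138 ] psi 86.8 F [-0.7 -0.4 -0.3] w -0.0002 q [ 0.32  0.54 -0.77  1.84  0.46  0.95 -0.71]
```

Call:
{"name": "send_rows", "arguments": {
  "moves": [1,0,0,-1,3,0,0,-3,3,0,0,-3]
}}

```text
clock: 6.25
tcp_pos: [0.5698, 0.0911, 0.1383]
orientation: [2.225, 2.217, 0.001]
contact_force: [-0.7, -1.3, 0.2]
grip_width: 0.0001
```

```bash
python3 - <<'E'
from h import *
o=st();f=save('wrist','w6')
o=st()
E
```

```text
t 6.25 tcp [0.5698 0.0911 0.1383] psi 89.8 F [-0.7 -1.3  0.2] w 0.0001 q [ 0.33  0.54 -0.78  1.84  0.46  0.95 -0.67]
t 6.3 tcp [0.5698 0.091  0.1383] psi 89.7 F [-0.8 -1.4  0.1] w 0.0001 q [ 0.33  0.54 -0.78  1.84  0.46  0.95 -0.67]
```

View pics/w6.png

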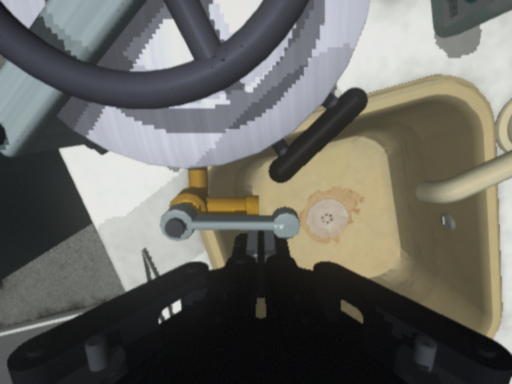

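Call:
{"name": "send_rows", "arguments": {
  "moves": [1,0,0,0,2,0,0,0,2,0,0,0]
}}

```text
clock: 6.68
tcp_pos: [0.5698, 0.0914, 0.1382]
orientation: [2.227, 2.214, -0.002]
contact_force: [-1.2, -6.3, 2.0]
grip_width: 0.0
```

```bash
python3 - <<'E'
from h import *
o=st();f=dict(np.load('pics/w6.npz')); a,b=onz(f,176,222,.153),onz(f,285,222,.153);print(a,b,np.degrees(np.arctan2(b[0]-a[0],a[1]-b[1])))
E
```

```text
t 6.67 tcp [0.5698 0.0914 0.1382] psi 89.7 F [-1.2 -6.3  2. ] w 0.0 q [ 0.32  0.54 -0.78  1.84  0.46  0.95 -0.67]
[0.52835797 0.10698103 0.153     ] [0.58315911 0.10677325 0.153     ] 89.78276897862533
```

Call:
{"name": "send_rows", "arguments": {
  "moves": [-15,0,0,0,-40,0,0,8,-45,0,-40,18,-45,0,-90,28,-45,0,-130,38,-45,0,-160,48,-45,0,-160,58,-45,0,-160,68]
}}

```text
clock: 7.68
tcp_pos: [0.5695, 0.0481, 0.2987]
orientation: [-3.086, -0.584, -0.003]
contact_force: [-0.8, 0.1, -0.4]
grip_width: 0.0001
```

```bash
python3 - <<'E'
from h import *
o=st();f=save('wrist','w7');print(rel([[.540,.13,.36,-10],[.530,.16,.36,-36],[.54,.10,.38,0]],o))
E
```

```text
t 7.67 tcp [0.5695 0.0481 0.2987] psi 21.4 F [-0.8  0.1 -0.4] w 0.0001 q [ 0.3   0.31 -0.61  1.69  0.19  1.2  -1.56]
[3, -87, -61, np.float64(31.4), 4, -119, -61, np.float64(57.4), -8, -59, -81, np.float64(21.4)]
```

View pics/w7.png

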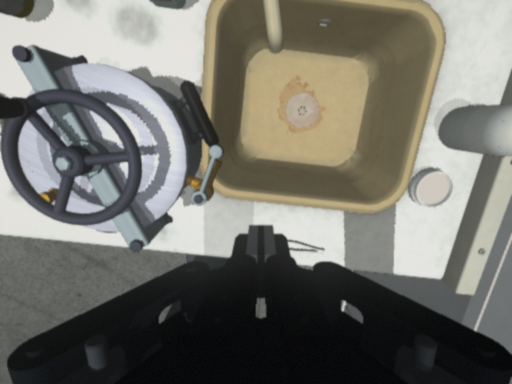

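```bash
python3 - <<'E'
from h import *
o=r.get_obs();print(rel([[.591,.252,.30,-36]],o))
E
```

```text
[93, -182, -1, np.float64(57.1)]
```

Call:
{"name": "send_rows", "arguments": {
  "moves": [15,-30,-1,8,31,-60,-1,18,47,-92,-1,28,62,-122,-1,38,78,-152,-1,48,93,-182,-1,57,93,-182,-1,57]
}}

```text
clock: 8.6
tcp_pos: [0.5871, 0.2553, 0.2988]
orientation: [-2.995, 0.94, 0.002]
contact_force: [0.5, 0.2, 0.2]
grip_width: -0.0002
```

```bash
python3 - <<'E'
from h import *
o=st();f=save('wrist','w8');S=save('scene','s8')
a=S['img'][110:260,170:340,::-1]; cv2.imwrite('pics/s8c.png',cv2.resize(a,None,fx=4,fy=4,interpolation=cv2.INTER_CUBIC))
E
```

```text
t 8.6 tcp [0.5871 0.2553 0.2988] psi -34.8 F [0.5 0.2 0.2] w -0.0002 q [-0.15  0.41 -0.48  1.54  0.2   1.24 -2.85]
```

View pics/w8.png

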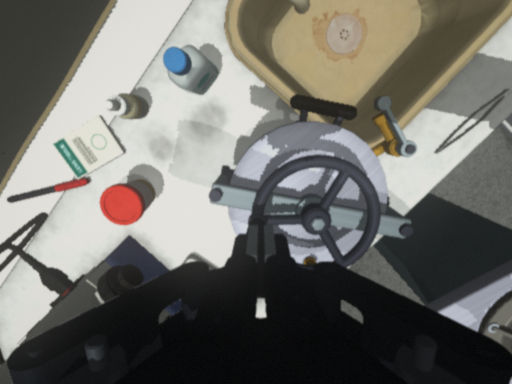

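View pics/s8c.png

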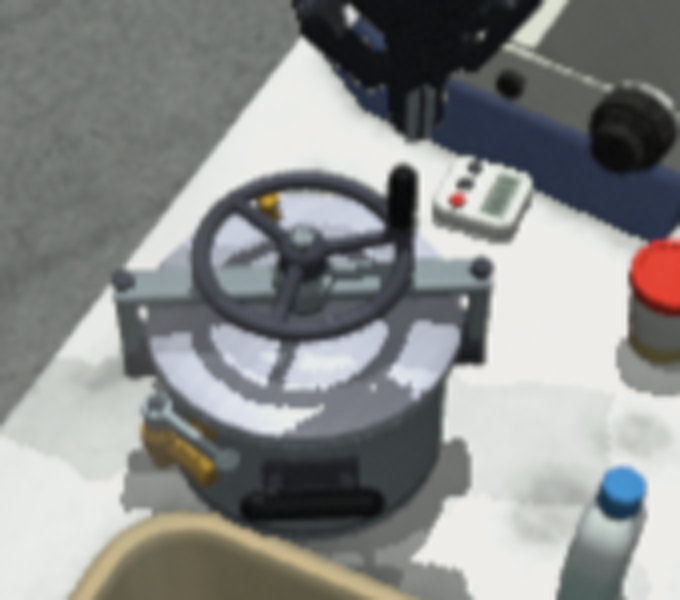

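```bash
python3 - <<'E'
from h import *
o=r.get_obs()
f=dict(np.load('pics/w8.npz'));print('nut',onz(f,316,218,.1995),'rim',onz(f,315.5,211,.1835),'tcp',proj(f,o['tcp_pos']))
print(rel([[.591,.252,.208,-35]],o))
E
```

```text
nut [0.53802523 0.22462906 0.1995    ] rim [0.5376934  0.22174204 0.1835    ] tcp [264.18167671 237.90777876]
[2, -2, 91, np.float64(-0.0)]
```

```bash
python3 - <<'E'
from h import *
o=st();f=save('wrist','w9')
a=f['img'][130:290,190:400,::-1]; cv2.imwrite('pics/w9c.png',cv2.resize(a,None,fx=3.5,fy=3.5,interpolation=cv2.INTER_CUBIC));print(proj(f,o['tcp_pos']))
E
```

```text
t 8.7 tcp [0.5882 0.2513 0.2988] psi -35.0 F [ 0.3 -0.1  0.2] w 0.0001 q [-0.15  0.41 -0.48  1.54  0.2   1.24 -2.84]
[259.43168733 243.05187761]
```

View pics/w9c.png

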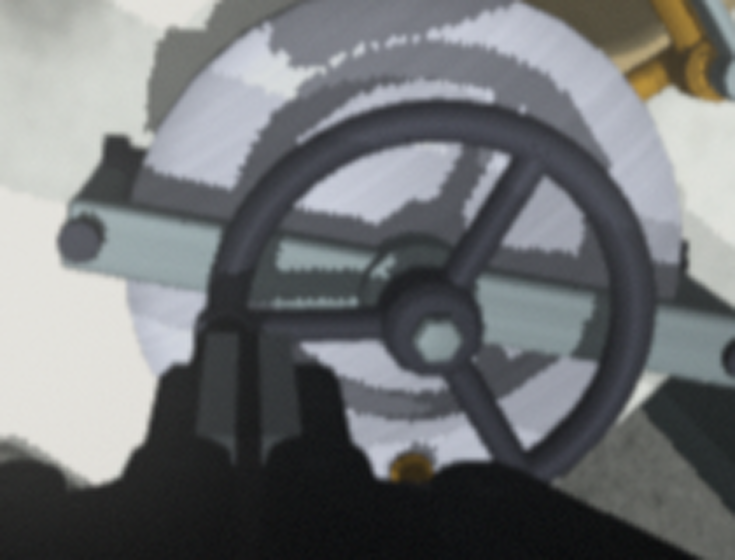

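```bash
python3 - <<'E'
from h import *
f=dict(np.load('pics/w9.npz'));g=lambda u,v,z:onz(f,(u+.5)/3.5-.5+190,(v+.5)/3.5-.5+130,z).round(4)
print('nut',g(437,342,.1995),'hub collar',g(431,308,.1835), 'bridge',g(81,240,.165),'spoke/rim',g(232,318,.19))
print(rel([[.591,.252,.208,-35]]))
E
```

```text
nut [0.5317 0.2267 0.1995] hub collar [0.5342 0.2236 0.1835] bridge [0.6061 0.2999 0.165 ] spoke/rim [0.5668 0.271  0.19  ]
[1, -3, 91, np.float64(-0.2)]
```

Call:
{"name": "send_rows", "arguments": {
  "moves": [1,-1,25,0,1,-1,55,0,1,-1,80,0,1,-1,91,0,1,-1,91,0]
}}

```text
clock: 9.38
tcp_pos: [0.5897, 0.2506, 0.2078]
orientation: [2.993, -0.952, -0.001]
contact_force: [1.4, 0.1, -0.3]
grip_width: 0.0003
```

```bash
python3 - <<'E'
from h import *
o=st();S=save('scene','s10')
a=S['img'][110:260,170:340,::-1]; cv2.imwrite('pics/s10c.png',cv2.resize(a,None,fx=4,fy=4,interpolation=cv2.INTER_CUBIC))
C=np.array([.5305,.2268]);h=np.array([.565,.273])-C;print(np.degrees(np.arctan2(h[1],h[0])),np.hypot(*h))
o=r.get_obs()
for th in range(40,240,8):
    t=np.radians(th);u=np.array([np.cos(t),np.sin(t)]);n=np.array([-u[1],u[0]])
    q=C+.060*u-.022*n; print(th,q.round(3),rel([[*q,.208,th-90]],o))
E
```

```text
t 9.38 tcp [0.5897 0.2506 0.2078] psi -35.3 F [ 1.4  0.1 -0.3] w 0.0003 q [-0.17  0.48 -0.46  1.64  0.24  1.07 -2.88]
53.24934417890632 0.05766012486979195
40 [0.591 0.249] [2, 2, 1, np.float64(14.7)]
48 [0.587 0.257] [-6, -3, 1, np.float64(6.7)]
56 [0.582 0.264] [-14, -6, 1, np.float64(-1.3)]
64 [0.577 0.271] [-23, -8, 1, np.float64(-9.3)]
72 [0.57  0.277] [-31, -9, 1, np.float64(-17.3)]
80 [0.563 0.282] [-40, -9, 1, np.float64(-25.3)]
88 [0.555 0.286] [-49, -8, 1, np.float64(-33.3)]
96 [0.546 0.289] [-58, -5, 1, np.float64(-41.3)]
104 [0.537 0.29 ] [-66, -1, 1, np.float64(-49.3)]
112 [0.528 0.291] [-73, 3, 1, np.float64(-57.3)]
120 [0.52 0.29] [-80, 9, 1, np.float64(-65.3)]
128 [0.511 0.288] [-86, 16, 1, np.float64(-73.3)]
136 [0.503 0.284] [-91, 24, 1, np.float64(-81.3)]
144 [0.495 0.28 ] [-94, 32, 1, np.float64(-89.3)]
152 [0.488 0.274] [-97, 40, 1, np.float64(-97.3)]
160 [0.482 0.268] [-98, 49, 1, np.float64(-105.3)]
168 [0.476 0.261] [-98, 58, 1, np.float64(-113.3)]
176 [0.472 0.253] [-97, 67, 1, np.float64(-121.3)]
184 [0.469 0.245] [-95, 75, 1, np.float64(-129.3)]
192 [0.467 0.236] [-91, 84, 1, np.float64(-137.3)]
200 [0.467 0.227] [-87, 91, 1, np.float64(-145.3)]
208 [0.467 0.218] [-81, 98, 1, np.float64(-153.3)]
216 [0.469 0.209] [-75, 104, 1, np.float64(-161.3)]
224 [0.472 0.201] [-67, 109, 1, np.float64(-169.3)]
232 [0.476 0.193] [-59, 113, 1, np.float64(-177.3)]
```

View pics/s10c.png

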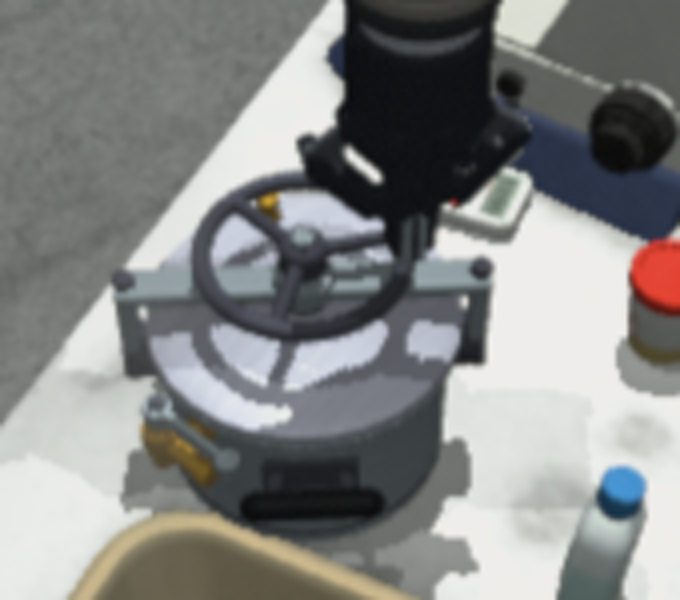

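Call:
{"name": "send_rows", "arguments": {
  "moves": [-6,-3,0,-1,-14,-6,0,-2,-23,-8,0,-9,-31,-9,0,-17,-40,-9,0,-25,-49,-8,0,-33,-58,-5,0,-41,-58,-5,0,-41]
}}

```text
clock: 10.42
tcp_pos: [0.5448, 0.2904, 0.2089]
orientation: [-3.137, -0.159, -0.002]
contact_force: [-0.2, -0.4, -0.6]
grip_width: -0.0002
```

```bash
python3 - <<'E'
from h import *
o=st();S=save('scene','s11');save('wrist','w11')
a=S['img'][110:260,170:340,::-1]; cv2.imwrite('pics/s11c.png',cv2.resize(a,None,fx=4,fy=4,interpolation=cv2.INTER_CUBIC))
C=np.array([.5305,.2268]);o=st()
for th in range(104,240,8):
    t=np.radians(th);u=np.array([np.cos(t),np.sin(t)]);n=np.array([-u[1],u[0]])
    q=C+.060*u-.022*n; print(th,q.round(3),rel([[*q,.208,th-90]],o))
E
```

```text
t 10.43 tcp [0.5448 0.2904 0.2089] psi 5.8 F [-0.2 -0.4 -0.6] w -0.0002 q [-0.12  0.48 -0.63  1.69  0.31  1.08 -2.32]
t 10.53 tcp [0.545  0.2895 0.2083] psi 5.6 F [0.6 0.2 0.4] w 0.0 q [-0.12  0.48 -0.63  1.69  0.31  1.08 -2.32]
104 [0.537 0.29 ] [-8, -2, 0, np.float64(-8.4)]
112 [0.528 0.291] [-16, -3, 0, np.float64(-16.4)]
120 [0.52 0.29] [-25, -3, 0, np.float64(-24.4)]
128 [0.511 0.288] [-34, -2, 0, np.float64(-32.4)]
136 [0.503 0.284] [-43, 1, 0, np.float64(-40.4)]
144 [0.495 0.28 ] [-51, 5, 0, np.float64(-48.4)]
152 [0.488 0.274] [-58, 9, 0, np.float64(-56.4)]
160 [0.482 0.268] [-65, 15, 0, np.float64(-64.4)]
168 [0.476 0.261] [-71, 22, 0, np.float64(-72.4)]
176 [0.472 0.253] [-76, 29, 0, np.float64(-80.4)]
184 [0.469 0.245] [-80, 37, 0, np.float64(-88.4)]
192 [0.467 0.236] [-83, 46, 0, np.float64(-96.4)]
200 [0.467 0.227] [-84, 55, 0, np.float64(-104.4)]
208 [0.467 0.218] [-84, 63, 0, np.float64(-112.4)]
216 [0.469 0.209] [-83, 72, 0, np.float64(-120.4)]
224 [0.472 0.201] [-81, 81, 0, np.float64(-128.4)]
232 [0.476 0.193] [-78, 89, 0, np.float64(-136.4)]
```

View pics/s11c.png

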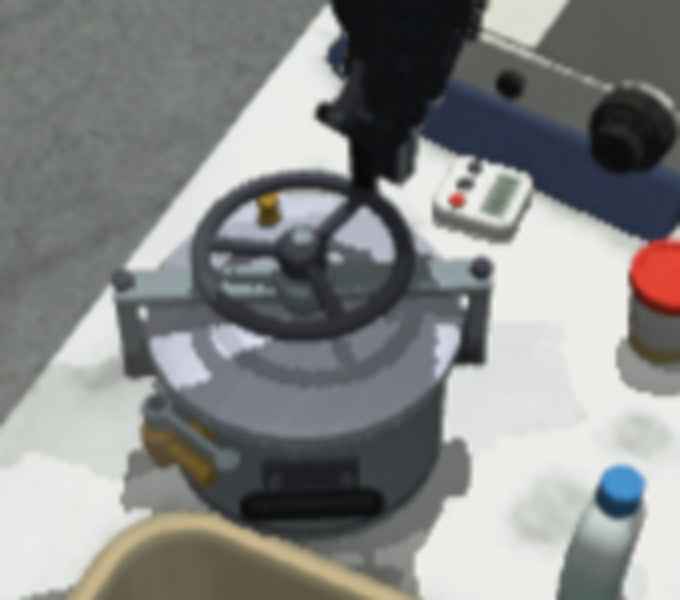

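View pics/w11.png

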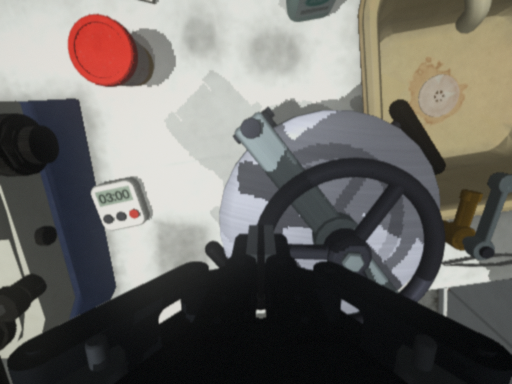

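Call:
{"name": "send_rows", "arguments": {
  "moves": [-8,-2,0,-8,-16,-3,0,-16,-25,-3,0,-24,-34,-2,0,-32,-43,1,0,-40,-51,5,0,-48,-58,9,0,-56,-65,15,0,-64]
}}

```text
clock: 11.52
tcp_pos: [0.4816, 0.2698, 0.2088]
orientation: [-2.572, -1.8, -0.004]
contact_force: [-0.7, 3.7, 1.5]
grip_width: 0.0
```

```bash
python3 - <<'E'
from h import *
S=save('scene','s12')
a=S['img'][110:260,170:340,::-1]; cv2.imwrite('pics/s12c.png',cv2.resize(a,None,fx=4,fy=4,interpolation=cv2.INTER_CUBIC))
r.grab_frame('wrist')
C=np.array([.5305,.2268]);o=st()
for th in range(168,250,8):
    t=np.radians(th);u=np.array([np.cos(t),np.sin(t)]);n=np.array([-u[1],u[0]])
    q=C+.060*u-.022*n; print(th,q.round(3),rel([[*q,.208,th-90]],o))
E
```

```text
t 11.62 tcp [0.4815 0.2682 0.2083] psi 69.7 F [-0.9  1.5  0.7] w 0.0002 q [ 0.09  0.44 -0.92  1.83  0.4   1.06 -1.33]
168 [0.476 0.261] [-9, -2, 0, np.float64(-8.3)]
176 [0.472 0.253] [-18, -3, 0, np.float64(-16.3)]
184 [0.469 0.245] [-26, -3, 0, np.float64(-24.3)]
192 [0.467 0.236] [-35, -2, 0, np.float64(-32.3)]
200 [0.467 0.227] [-44, 0, 0, np.float64(-40.3)]
208 [0.467 0.218] [-52, 4, 0, np.float64(-48.3)]
216 [0.469 0.209] [-60, 9, 0, np.float64(-56.3)]
224 [0.472 0.201] [-66, 14, 0, np.float64(-64.3)]
232 [0.476 0.193] [-72, 21, 0, np.float64(-72.3)]
240 [0.481 0.186] [-77, 28, 0, np.float64(-80.3)]
248 [0.488 0.179] [-81, 36, 0, np.float64(-88.3)]
```

View pics/s12c.png

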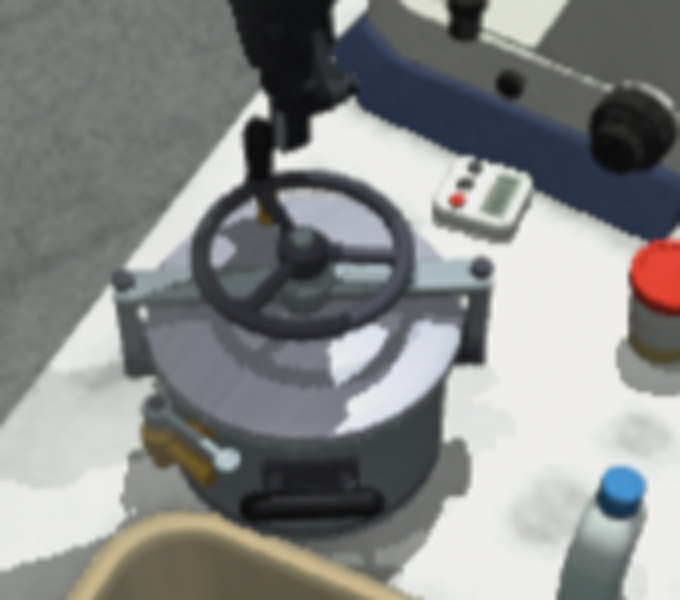

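Call:
{"name": "send_rows", "arguments": {
  "moves": [-9,-2,0,-8,-18,-3,0,-16,-26,-3,0,-24,-35,-2,0,-32,-44,0,0,-40,-52,4,0,-48,-60,9,0,-56,-66,14,0,-64]
}}

```text
clock: 12.62
tcp_pos: [0.4726, 0.2016, 0.2084]
orientation: [-1.234, -2.889, -0.002]
contact_force: [-1.2, 3.3, 0.5]
grip_width: -0.0002
```

```bash
python3 - <<'E'
from h import *
S=save('scene','s13')
a=S['img'][110:260,170:340,::-1]; cv2.imwrite('pics/s13c.png',cv2.resize(a,None,fx=4,fy=4,interpolation=cv2.INTER_CUBIC))
save('wrist','w13')
C=np.array([.5305,.2268]);o=st()
for th in range(232,320,8):
    t=np.radians(th);u=np.array([np.cos(t),np.sin(t)]);n=np.array([-u[1],u[0]])
    q=C+.060*u-.022*n; print(th,q.round(3),rel([[*q,.208,th-90]],o))
E
```

```text
t 12.72 tcp [0.4728 0.2004 0.2078] psi 133.5 F [-0.6  0.2  0.2] w 0.0002 q [ 0.41  0.5  -1.2   1.91  0.52  1.1  -0.24]
232 [0.476 0.193] [-8, -3, 0, np.float64(-8.5)]
240 [0.481 0.186] [-16, -4, 0, np.float64(-16.5)]
248 [0.488 0.179] [-25, -4, 0, np.float64(-24.5)]
256 [0.495 0.174] [-34, -2, 0, np.float64(-32.5)]
264 [0.502 0.169] [-43, 0, 0, np.float64(-40.5)]
272 [0.511 0.166] [-51, 4, 0, np.float64(-48.5)]
280 [0.519 0.164] [-58, 9, 0, np.float64(-56.5)]
288 [0.528 0.163] [-65, 14, 0, np.float64(-64.5)]
296 [0.537 0.163] [-71, 21, 0, np.float64(-72.5)]
304 [0.546 0.165] [-76, 28, 0, np.float64(-80.5)]
312 [0.554 0.167] [-80, 36, 0, np.float64(-88.5)]
```

View pics/s13c.png

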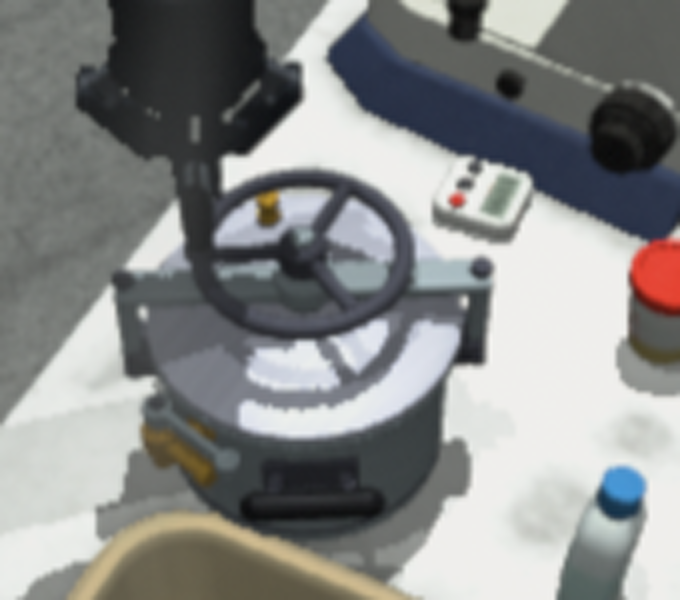

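View pics/w13.png

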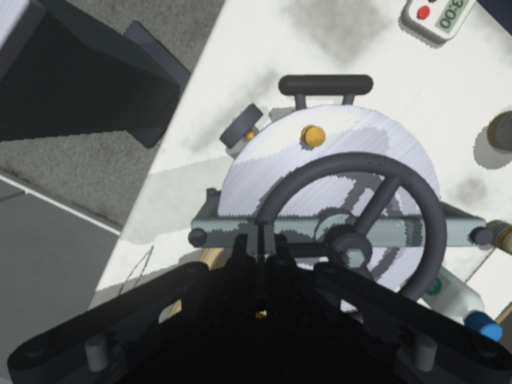

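Call:
{"name": "send_rows", "arguments": {
  "moves": [8,0,0,0,14,0,-5,0,14,0,-40,10,14,0,-80,20,14,0,-80,30,14,0,-80,40,14,0,-80,50,14,0,-80,60]
}}

```text
clock: 13.72
tcp_pos: [0.462, 0.2118, 0.2885]
orientation: [2.519, 1.876, 0.0]
contact_force: [-0.1, 0.4, 0.1]
grip_width: 0.0
```

```bash
python3 - <<'E'
from h import *
r.grab_frame('wrist');o=st();save('wrist','w14');print(rel([[.463,.209,.29,-30]]))
E
```

```text
t 13.78 tcp [0.462  0.2119 0.2887] psi 73.0 F [-0.2 -0.1  0.1] w -0.0 q [ 0.32  0.29 -1.04  1.83  0.28  1.18 -1.1 ]
[-2, 2, -1, np.float64(103.7)]
```

View pics/w14.png

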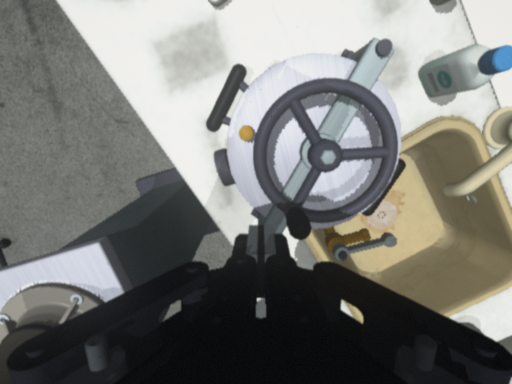

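```bash
python3 - <<'E'
from h import *
f=dict(np.load('pics/w14.npz'));o=r.get_obs();print(proj(f,o['tcp_pos']))
a=onz(f,327,155,.2015);b=onz(f,298,222,.240);print(a,b,b-a)
E
```

```text
[258.35056049 238.81136949]
[0.52774115 0.22976201 0.2015    ] [0.48766329 0.19456279 0.24      ] [-0.04007786 -0.03519922  0.0385    ]
```

Call:
{"name": "send_rows", "arguments": {
  "moves": [-2,2,0,10,-2,2,0,20,-2,2,0,30,-2,2,0,40,-2,2,0,50,-2,2,0,60,-2,2,0,70,-2,2,0,80]
}}

```text
clock: 14.82
tcp_pos: [0.4635, 0.2091, 0.2882]
orientation: [3.137, -0.174, 0.0]
contact_force: [0.2, 0.7, -1.0]
grip_width: -0.0003
```

```bash
python3 - <<'E'
from h import *
r.grab_frame('wrist');o=st();save('wrist','w15');print(rel([[.463,.209,.21,-30]]))
E
```

```text
t 14.88 tcp [0.4635 0.2092 0.2883] psi -6.8 F [ 0.4  0.3 -0. ] w 0.0001 q [ 0.13  0.23 -0.78  1.84  0.18  1.15 -2.4 ]
[-1, 0, 78, np.float64(23.9)]
```

View pics/w15.png

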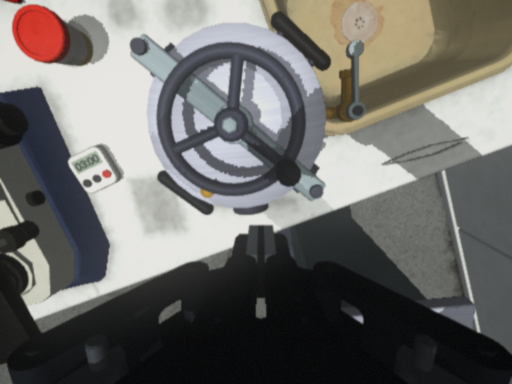

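Call:
{"name": "send_rows", "arguments": {
  "moves": [-2,-3,0,8,-2,-4,0,16,-2,-4,25,23,-2,-4,60,23,-2,-4,80,23,-2,-4,80,23]
}}

```text
clock: 15.68
tcp_pos: [0.4613, 0.2126, 0.2069]
orientation: [3.04, -0.785, -0.004]
contact_force: [0.8, 0.3, 0.5]
grip_width: -0.0
```

```bash
python3 - <<'E'
from h import *
f=dict(np.load('pics/w15.npz'))
a=onz(f,229,124,.2015);b=onz(f,288,173,.240);d=b-a;print(a,b,np.degrees(np.arctan2(d[1],d[0])))
save('wrist','w16')
C=np.array([.5305,.2268]);o=st()
for th in range(214,290,8):
    t=np.radians(th);u=np.array([np.cos(t),np.sin(t)]);n=np.array([-u[1],u[0]])
    q=C+.060*u-.022*n; print(th,q.round(3),rel([[*q,.208,max(-30,th+90-360)]],o))
E
```

```text
[0.52987535 0.2260587  0.2015    ] [0.49160082 0.18475088 0.24      ] -132.81722624437606
t 15.72 tcp [0.4621 0.2131 0.2081] psi -29.0 F [ 0.2 -0.   0.3] w -0.0002 q [ 0.04  0.31 -0.71  1.93  0.24  0.98 -2.85]
214 [0.468 0.211] [6, -2, 0, np.float64(1.0)]
222 [0.471 0.203] [13, 4, 0, np.float64(1.0)]
230 [0.475 0.195] [20, 10, 0, np.float64(1.0)]
238 [0.48  0.188] [28, 14, 0, np.float64(1.0)]
246 [0.486 0.181] [37, 17, 0, np.float64(-5.0)]
254 [0.493 0.175] [45, 18, 0, np.float64(-13.0)]
262 [0.5  0.17] [54, 19, 0, np.float64(-21.0)]
270 [0.508 0.167] [63, 18, 0, np.float64(-29.0)]
278 [0.517 0.164] [72, 16, 0, np.float64(-37.0)]
286 [0.526 0.163] [80, 13, 0, np.float64(-45.0)]
```

View pics/w16.png

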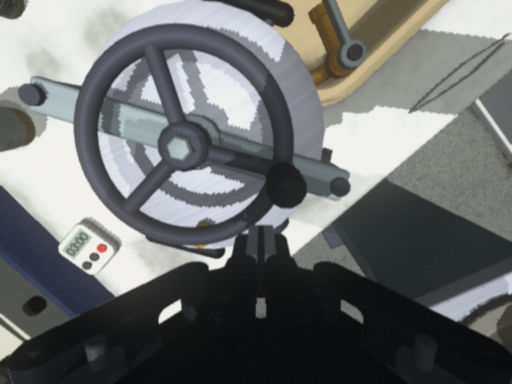

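Call:
{"name": "send_rows", "arguments": {
  "moves": [6,2,0,0,13,6,0,0,20,10,0,0,28,14,0,0,37,17,0,-5,45,18,0,-13,54,19,0,-21,54,19,0,-21]
}}

```text
clock: 16.73
tcp_pos: [0.5008, 0.1687, 0.2079]
orientation: [3.133, -0.23, -0.0]
contact_force: [-0.3, 0.4, -0.1]
grip_width: 0.0004
```

```bash
python3 - <<'E'
from h import *
save('wrist','w17')
C=np.array([.5305,.2268]);o=st()
for th in range(270,344,8):
    t=np.radians(th);u=np.array([np.cos(t),np.sin(t)]);n=np.array([-u[1],u[0]])
    q=C+.060*u-.022*n; print(th,q.round(3),rel([[*q,.209,max(-30,th+90-360)]],o))
E
```

```text
t 16.77 tcp [0.5006 0.1689 0.2079] psi -8.5 F [0.  0.3 0.5] w -0.0 q [ 0.17  0.35 -0.74  1.89  0.28  1.01 -2.42]
270 [0.508 0.167] [8, 1, -1, np.float64(-8.5)]
278 [0.517 0.164] [17, 2, -1, np.float64(-16.5)]
286 [0.526 0.163] [26, 2, -1, np.float64(-24.5)]
294 [0.535 0.163] [35, 1, -1, np.float64(-32.5)]
302 [0.544 0.164] [43, -2, -1, np.float64(-40.5)]
310 [0.552 0.167] [51, -5, -1, np.float64(-48.5)]
318 [0.56 0.17] [59, -10, -1, np.float64(-56.5)]
326 [0.568 0.175] [66, -16, -1, np.float64(-64.5)]
334 [0.575 0.181] [72, -23, -1, np.float64(-72.5)]
342 [0.581 0.187] [77, -30, -1, np.float64(-80.5)]
```

View pics/w17.png

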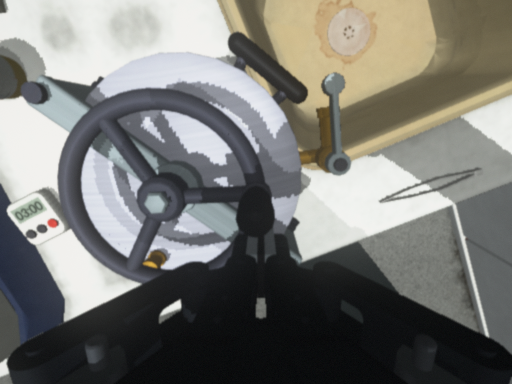

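Call:
{"name": "send_rows", "arguments": {
  "moves": [8,1,-1,-8,17,2,-1,-16,26,2,-1,-24,35,1,-1,-32,43,-2,-1,-40,51,-5,-1,-48,59,-10,-1,-56,66,-16,-1,-64]
}}

```text
clock: 17.77
tcp_pos: [0.5674, 0.1754, 0.2088]
orientation: [2.775, 1.47, -0.004]
contact_force: [-1.9, -1.2, 1.1]
grip_width: -0.0002
```

```bash
python3 - <<'E'
from h import *
r.grab_frame('wrist');save('wrist','w18')
C=np.array([.5305,.2268]);o=st()
for th in range(334,424,8):
    t=np.radians(th);u=np.array([np.cos(t),np.sin(t)]);n=np.array([-u[1],u[0]])
    q=C+.060*u-.022*n; print(th,q.round(3),rel([[*q,.209,max(-30,th+90-360)]],o))
E
```

```text
t 17.88 tcp [0.568  0.1761 0.2086] psi 55.7 F [-0.6 -0.3 -0.1] w 0.0001 q [ 0.28  0.53 -0.94  1.73  0.47  1.12 -1.4 ]
334 [0.575 0.181] [8, 3, 0, np.float64(-8.3)]
342 [0.581 0.187] [17, 4, 0, np.float64(-16.3)]
350 [0.586 0.195] [25, 4, 0, np.float64(-24.3)]
358 [0.59  0.203] [34, 3, 0, np.float64(-32.3)]
366 [0.592 0.211] [43, 0, 0, np.float64(-40.3)]
374 [0.594 0.22 ] [51, -3, 0, np.float64(-48.3)]
382 [0.594 0.229] [58, -8, 0, np.float64(-56.3)]
390 [0.593 0.238] [65, -14, 0, np.float64(-64.3)]
398 [0.591 0.246] [71, -20, 0, np.float64(-72.3)]
406 [0.588 0.255] [76, -28, 0, np.float64(-80.3)]
414 [0.584 0.262] [80, -36, 0, np.float64(-88.3)]
422 [0.578 0.269] [83, -44, 0, np.float64(-96.3)]
```

View pics/w18.png

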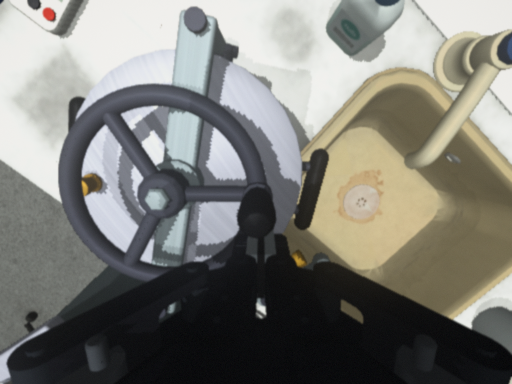

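Call:
{"name": "send_rows", "arguments": {
  "moves": [8,3,0,-8,17,4,0,-16,25,4,0,-24,34,3,0,-32,43,0,0,-40,51,-3,0,-48,58,-8,0,-56,58,-8,0,-56]
}}

```text
clock: 18.88
tcp_pos: [0.5943, 0.2285, 0.209]
orientation: [1.769, 2.596, 0.0]
contact_force: [0.4, -1.2, -0.2]
grip_width: -0.0003
```

```bash
python3 - <<'E'
from h import *
f=save('wrist','w19');a=f['img'][100:280,100:330,::-1];cv2.imwrite('pics/w19c.png',cv2.resize(a,None,fx=3.3,fy=3.3,interpolation=cv2.INTER_CUBIC))
C=np.array([.5305,.2268]);o=st()
for th in range(386,424,4):
    t=np.radians(th);u=np.array([np.cos(t),np.sin(t)]);n=np.array([-u[1],u[0]])
    q=C+.060*u-.022*n; print(th,q.round(3),rel([[*q,.209,max(-30,th+90-360)]],o))
E
```

```text
t 18.93 tcp [0.5939 0.2283 0.2089] psi 111.4 F [ 0.8 -0.2  0.8] w -0.0002 q [ 0.27  0.69 -1.12  1.62  0.65  1.25 -0.6 ]
386 [0.594 0.233] [5, 2, 0, np.float64(-4.6)]
390 [0.593 0.238] [9, 3, 0, np.float64(-8.6)]
394 [0.593 0.242] [13, 4, 0, np.float64(-12.6)]
398 [0.591 0.246] [18, 4, 0, np.float64(-16.6)]
402 [0.59  0.251] [22, 4, 0, np.float64(-20.6)]
406 [0.588 0.255] [27, 4, 0, np.float64(-24.6)]
410 [0.586 0.259] [31, 4, 0, np.float64(-28.6)]
414 [0.584 0.262] [36, 3, 0, np.float64(-32.6)]
418 [0.581 0.266] [40, 2, 0, np.float64(-36.6)]
422 [0.578 0.269] [44, 0, 0, np.float64(-40.6)]
```

View pics/w19c.png

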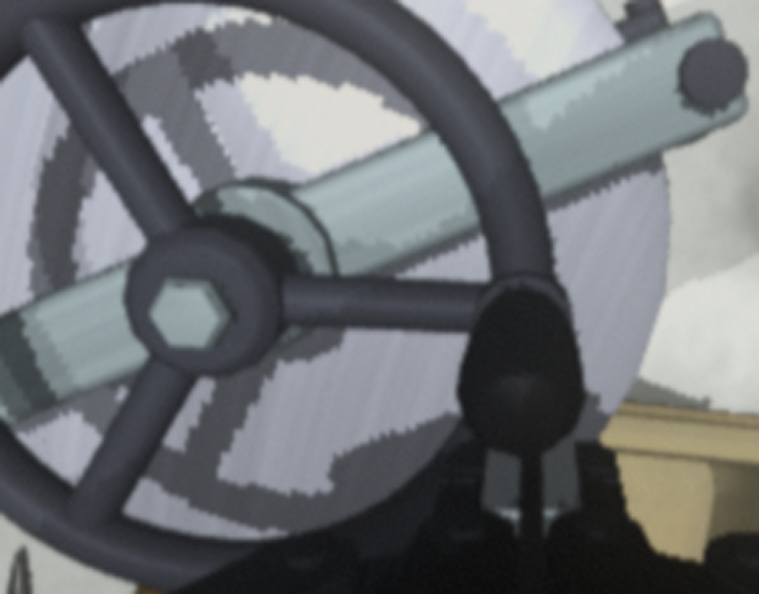

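```bash
python3 - <<'E'
from h import *
ang=lambda a,b:np.degrees(np.arctan2(b[1]-a[1],b[0]-a[0]))
f=dict(np.load('pics/w19.npz'));g=lambda u,v,z:onz(f,(u+.5)/3.3-.5+100,(v+.5)/3.3-.5+100,z)
h=g(186,313,.203);b=g(522,300,.192);s=g(300,297,.187),g(470,305,.187);t=g(521,405,.242)
print(h,b,ang(h,b),'spoke',ang(*s),'top',t,ang(h,t))
f=dict(np.load('pics/w1.npz'));g=lambda u,v,z:onz(f,(u+.5)/3.4-.5+90,(v+.5)/3.4-.5+55,z)
h=g(249,293,.1995);b=g(126,196,.188);s=g(222,265,.1835),g(140,210,.1835);print(h,b,ang(h,b),'spoke',ang(*s))
f=dict(np.load('pics/w9.npz'));g=lambda u,v,z:onz(f,(u+.5)/3.5-.5+190,(v+.5)/3.5-.5+130,z)
h=g(437,342,.1995);s=g(380,322,.1835),g(260,324,.1835);print(h,'spoke',ang(*s))
E
```

```text
[0.53054287 0.22925911 0.203     ] [0.58450687 0.24979861 0.192     ] 20.837563618894016 spoke 18.675860269254798 top [0.58508594 0.24923582 0.242     ] 20.115535021416665
[0.52960659 0.2247973  0.1995    ] [0.56381221 0.27118946 0.188     ] 53.598103618765755 spoke 55.13915425346134
[0.53170963 0.22672854 0.1995    ] spoke 55.982191881675476
```

Call:
{"name": "send_rows", "arguments": {
  "moves": [5,2,0,-5,11,3,0,-10,16,4,0,-15,22,4,0,-21,26,4,0,-25,30,4,0,-28,33,4,0,-30,33,4,0,-30]
}}

```text
clock: 19.92
tcp_pos: [0.5853, 0.2607, 0.2092]
orientation: [1.032, 2.967, -0.001]
contact_force: [1.2, -0.8, 1.0]
grip_width: -0.0001
```

```bash
python3 - <<'E'
from h import *
f=save('wrist','w20');a=f['img'][100:280,100:330,::-1];cv2.imwrite('pics/w20c.png',cv2.resize(a,None,fx=3.3,fy=3.3,interpolation=cv2.INTER_CUBIC))
o=st()
E
```

```text
t 19.98 tcp [0.5853 0.2607 0.2092] psi 141.6 F [ 2.4 -1.1  1.3] w -0.0001 q [ 0.26  0.76 -1.22  1.61  0.73  1.3  -0.18]
```

View pics/w20c.png

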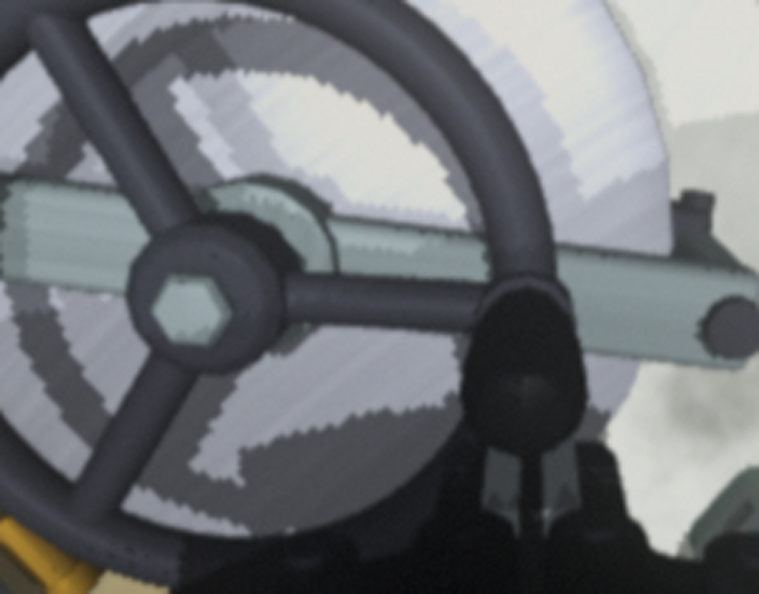

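Call:
{"name": "send_rows", "arguments": {
  "moves": [2,0,0,-2,4,0,0,-4,4,0,0,-4,4,0,0,-4]
}}

```text
clock: 20.48
tcp_pos: [0.582, 0.2635, 0.2091]
orientation: [-0.925, -3.002, -0.0]
contact_force: [3.0, 1.0, 0.4]
grip_width: -0.0001
```

Call:
{"name": "send_rows", "arguments": {
  "moves": [-6,0,0,0,-16,0,0,0,-18,0,-30,0,-18,0,-75,0,-18,0,-100,0,-18,0,-100,0]
}}

```text
clock: 21.22
tcp_pos: [0.5978, 0.2536, 0.3111]
orientation: [0.925, 3.0, 0.004]
contact_force: [0.1, 0.7, -0.7]
grip_width: 0.0001
```

```bash
python3 - <<'E'
from h import *
f=save('wrist','w21');a=f['img'][50:280,100:350,::-1];cv2.imwrite('pics/w21c.png',cv2.resize(a,None,fx=2.6,fy=2.6,interpolation=cv2.INTER_CUBIC))
o=st();S=save('scene','s21')
a=S['img'][110:260,170:340,::-1]; cv2.imwrite('pics/s21c.png',cv2.resize(a,None,fx=4,fy=4,interpolation=cv2.INTER_CUBIC))
E
```

```text
t 21.27 tcp [0.5974 0.253  0.3093] psi 145.7 F [-0.4 -0.1 -1.1] w -0.0 q [ 0.29  0.69 -1.29  1.47  0.67  1.47 -0.03]
```

View pics/w21c.png

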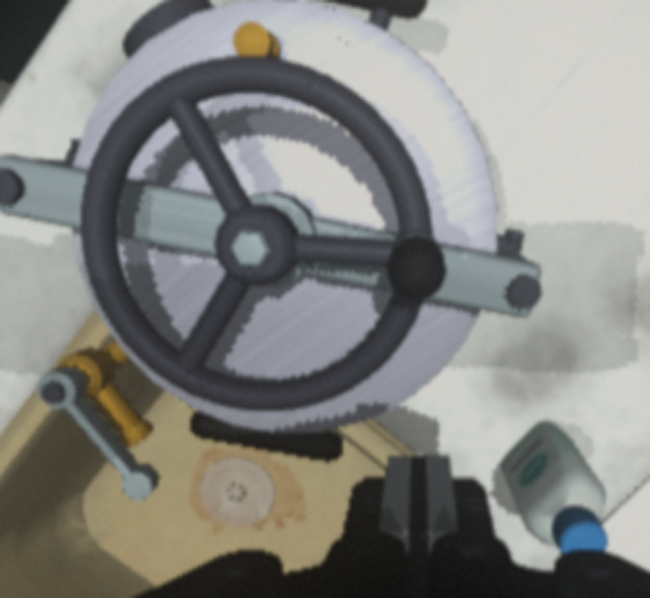

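View pics/s21c.png

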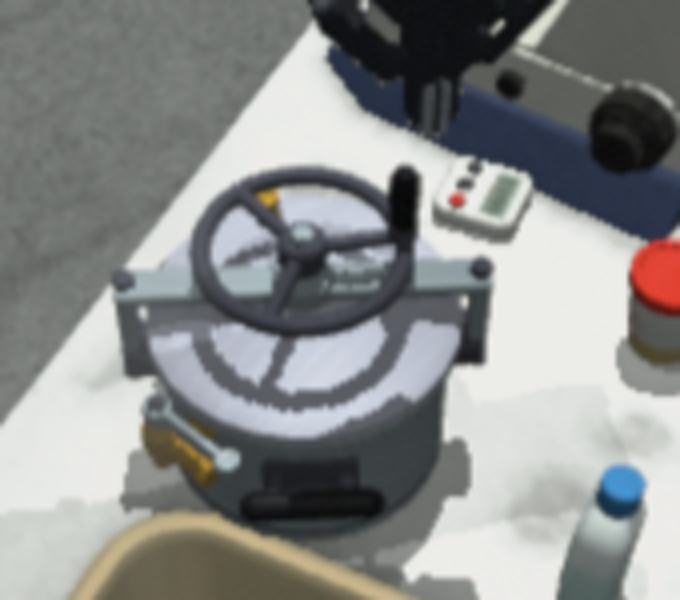

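```bash
python3 - <<'E'
from h import *
ang=lambda a,b:np.degrees(np.arctan2(b[1]-a[1],b[0]-a[0]))
f=dict(np.load('pics/w21.npz'));g=lambda u,v,z:onz(f,(u+.5)/2.6-.5+100,(v+.5)/2.6-.5+50,z)
h=g(250,248,.2035);t=g(416,268,.242);s=g(300,248,.1875),g(385,251,.1875);print(h,t,ang(h,t),'spoke',ang(*s), 'bridge',ang(g(8,187,.165),g(522,291,.165)),'lever',ang(g(56,388,.153),g(141,482,.153)))
for s2 in[((182,105),(240,205)),((190,360),(240,290))]:print(ang(g(*s2[1],.1875),g(*s2[0],.1875)))
f=dict(np.load('pics/w1.npz'));g=lambda u,v,z:onz(f,(u+.5)/3.4-.5+90,(v+.5)/3.4-.5+55,z)
print('w1 bridge',ang(g(467,468,.165),g(68,83,.165)))
for s2 in[((384,228),(290,275)),((267,430),(264,325)),((140,210),(222,262))]:print(ang(g(*s2[1],.1835),g(*s2[0],.1835)))
E
```

```text
[0.52958552 0.22832665 0.2035    ] [0.56421858 0.27522338 0.242     ] 53.55427072548162 spoke 53.707223922877226 bridge 44.294840341410236 lever 1.7033081296263681
173.53243001388304
-72.16472875652477
w1 bridge 44.27905630058835
-64.56646156023724
176.59818144655242
56.76612591990912
```

```bash
python3 - <<'E'
from h import *
f=save('scene','s22');a=cv2.imread('pics/s0c.png')
A=cv2.imread('pics/scene0.png');B=f['img'][:,:,::-1];d=cv2.absdiff(A,B.copy()).max(2)
for n,(u,v) in dict(timer=(290,158),forc=(147,268),cup=(338,185),gel=(320,245)).items(): print(n,d[v-15:v+15,u-15:u+15].max(),(d[v-15:v+15,u-15:u+15]>60).sum())
o=st();print(r.hand_in())
E
```

```text
timer 56 0
forc 23 0
cup 10 0
gel 84 3
t 21.38 tcp [0.597  0.2524 0.3077] psi 145.7 F [ 0.2 -0.6 -0.8] w 0.0001 q [ 0.29  0.69 -1.29  1.47  0.67  1.47 -0.03]
the job is handed in; nothing more can be done
None
```

The vent lever is fully open and the hand wheel has been turned one full turn anticlockwise. The job was handed in at about 21.4 s; the hand-in gives no verdict.

- **Vent lever:** I pushed it round with the shut fingers until it stopped moving, at about 6 N. The last picture shows it within about 2° of the pot's +x, in line with the nozzle.
- **Hand wheel:** Only after that did I push the handle round, in two strokes. I lifted off half-way, turned the tool back and finished with the other side of the fingers. The contact force readings stayed below about 4 N.
- **End position:** The handle measures about 54° now, against 54–57° at the start. It is back within about 2–4 mm of its first place, inside the 17 mm allowed.
- **Disagreement:** My spoke measurements did not agree. Two spokes put the wheel about 3° short and the third about 7° short; all are within the 15° tolerance.
- **Surroundings:** Comparing the scene pictures shows the timer, forceps, cup and gel bottle unmoved. Three pixels by the gel bottle changed, too few for it to have shifted. The arm ended clear above the wheel, touching nothing.

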